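# Slow gear in and spindle lock held for taking off the chuck

### The arm

A 7-joint arm with a two-finger parallel gripper is mounted at the origin on a cart in front of the work surface, level with it; the furniture and walls round the work are solid. World frame = base frame: x ahead of the robot, y to its left, z up, the work surface at z = 0. Lengths are in mm, angles in rad, forces in N, time in s.
With the tool pointing down it reaches from about 350 to 900 mm from the base axis. Payload 8.1 kg.
Tool frame: the origin (TCP) lies on the mounting face of the last link; the fingertips stand 173 mm ahead of it and the grasp point (between the pads) lies 155 mm ahead of it; z points along the fingers, y is the line along which they close (so a half turn about z gives the same grasp; the last joint's range is limited). The gripper opens to 85 mm and grips with 20 to 120 N. Pads are 22 mm wide; open, the fingers measure 114 mm over their backs; the gripper's body (76 mm by 85 mm) begins 54 mm behind the grasp point. The pads swing forward as they close: fully open they stand 13 mm farther back than shut.
Start: joints at [1.115, 0.434, 0.025, 1.573, -0.012, 1.134, -0.075], TCP at [215.931, -586.521, 404.723] pointing down, gripper open.
Joint ranges: [-2.62, 2.62], [-0.44, 2.09], [-1.27, 1.32], [0.08, 2.57], [-1.32, 4.46], [0.12, 2], [-2.74, 2.74]. Speed limits (rad/s): [2.22, 2.22, 3.01, 3.01, 3.14, 3.14, 3.14].

### API

Orientations are given as a rotation vector (axis times angle).
In Python, from station import read_state, read_camera, calibration, hand_in, find_in gives the robot as it stands.
- The arm moves only by the tool apply_moves, never from a script. Its argument "series" is a list of rows, each a list of 2 entries, a list of its own where there are three numbers: the shift along the tool's x, y, z each as a share of 25 mm, from -1 to 1, then the turn about the tool's z as a share of 5 degrees, from -1 to 1. In form: [[[x, y, z], yaw], ...]. A call has 1 to 12 rows; each row shifts and turns the commanded pose from where the row before left it, along the tool's axes as they then stand; what a row does not reach is not made up. A row lasts 1/12 s, in which the tool goes at most 41.7 mm and 7.16 degrees, less where a joint would pass 70% of its speed; a pose out of reach is approached as far as the arm can. A call with a number of a shift or a turn outside -1 to 1 is refused whole. A call with a gripper value outside its range is refused whole. "fingers" is the closure, from 0 (fully open) to 1 (shut), set as the call begins (left out, the last holds). The fingers move at their own pace and stop on an object; "squeeze" is the grip in N (left out, the last holds). Time passes only in rows, so rows that do not move let the fingers close. It gives the time, the measured TCP pose, the force, the opening and the grip force at its end, in the units of the state.
- read_state(): the state, without advancing time (a new reading comes with each control period).
- read_camera(name): name is "side" or "top" or "wrist"; returns (picture, depth): 480x640x3 uint8, red, green, blue; 480x640 float32, mm along the optical axis (not along the pixel's ray), 0 where there is no reading.
- calibration(name): a dict with "fx", "fy", "cx", "cy" (pixels), "position" and "orientation" of the camera in the world. Camera axes: x right, y up, looking along -z (the intrinsics and any distortion apply to the point x, -y, -z); pixel columns grow to the right and rows downward; lengths in mm; the calibration is good to about 2 mm. A picture is of the moment at which its call begins: read the wrist's pose just before it. calibration takes no time and is no camera call; for the wrist camera it gives the pose at the moment of the call.
- hand_in(): hands the job in; it is judged then, once.
Trained networks look in the newest picture that a camera, given by its name, has taken for a name from the list of things; names that differ only in an ending like _2 or _b are one class to them, and where a whole thing is asked for, a point or a joint stands for the part that bears it (a point fixed in the world has none). Each returns a list of dicts, best first, with "confidence" (0 to 1); they miss things now and then, are a little off and sometimes report something else, mostly with a low value. They report only what shows in the picture. A call takes as long as a camera call.
- find_in(camera, thing): "location" ([row, column] in pixels, amid what is visible of it).
The state is a dict: "clock": time; "joint_pos": joint angles; "joint_velocities": joint speeds; "joint_efforts": joint torques, N m; "ee_pos": TCP position; "eef_rot": TCP orientation; "ft_force": force on the tool from outside, world axes, zero at the start; "moment": the same for the moment, N m; "grip_width": finger opening in mm; "gripper_force": force on a finger pad.
Only numpy, scipy, OpenCV 4.12 (cv2) and the standard library are available. Lean on these libraries where they do the work, as an engineer would, in place of code of your own. Each camera call takes 0.05 s, during which the arm holds its last target. There are 200 camera calls.

### The job

I want to unscrew the chuck from this drill gearbox, so put it in slow gear: with a fingertip or the outside of the fingers, push the selector lever's paddle from neutral on past the fast-gear detent to the far stop, without pinching it. Then press the spindle lock button on the nose fully down and finish while still holding it down. Leave the loose parts round the gearbox where they lie.

Things in the scene. Friction and masses are not known exactly. Their poses are not given: they have to be found in the camera images.
- gearbox: Cast aluminium two-speed drill gearbox on a dark steel plate (150x250x10 mm), fixed to the bench. Origin: centre of the plate's underside, on the bench top. Own axes: z up; y along the spindle (chuck at the -y end, motor flange with a small pinion at the +y end); the selector lever sticks out to -x, the robot's side. Highest fixed parts: steel index disc (top 116.5 mm up), two 6 mm stop pins on it to 125.5 mm.
- nose_chuck: The drill chuck fixed on the gearbox's spindle, lying level, 43 mm across, its axis 66 mm above the bench. Origin: centre of its back face, 124 mm to -y of the gearbox's origin; it reaches to 175 mm.
- pivot (a point): Vertical pivot axis of the selector lever, at the top of the index disc (82 mm across): in the gearbox frame x = 0, y = 22 mm, z = 116.5 mm. The lever's hub stands 16 mm above this point.
- paddle (a point): Centre of the upright black paddle at the end of the selector lever, 60 mm from the pivot axis. The paddle is 24 mm long (along the lever), 11 mm thick (in the direction it travels) and 30 mm high: top 15 mm above this point, underside 15 mm below. A flat steel arm (10 mm wide, 6 mm high, its top 11 mm below this point) joins it to the hub. The point turns with the lever.
- selector_angle (a joint): Angle of the selector lever, rad, level swing about the pivot. 0: neutral, lever along (-0.88, +0.48) in the gearbox frame; it grows anticlockwise from above, the paddle moving to -y (chuck side). about 0.50: fast gear, sprung detent, lever along -x. 1.0: slow gear, far stop. Left between 0.25 and 0.75 it drops to the fast detent (0.44 to 0.56); past 0.85 it snaps to the far stop and stays. Pushing takes up to 8 N.
- lock_top (a point): Centre of the top of the spindle lock, a round steel push button 20 mm across standing upright on a boss on the gearbox's nose: gearbox frame x = 0, y = -92 mm, z = 130.5 mm when out. Moves down with the button. The boss rim round it is at z = 112 mm.
- lock_travel (a joint): How far the spindle lock is pressed down, m: 0 out, 0.009 fully in. Spring: about 2.5 N at the start to 6.5 N fully in; it comes out again when let go. It is blocked after 2 to 3 mm unless the selector is in slow gear.
- spindle_lock: The spindle lock button (see lock_top); origin 18.5 mm below its top.
- bearing: Loose bystander in front of the gearbox: plain 26 mm ball bearing, 8 mm high. Origin: centre of its underside.
- brush: Loose bystander in front of the gearbox: carbon motor brush, 35x13x6 mm. Origin: centre of its underside.
- allen_key: Loose bystander in front of the gearbox: bent hex key, 31x76x4 mm. Origin: centre of its underside.
- screwdriver: Loose bystander in front of the gearbox: screwdriver with a blue and tan handle, 230 mm long, 34 mm high. Origin: centre of its underside.
- switch: Loose bystander behind the gearbox: trigger switch from a drill, 39x46x26 mm. Origin: centre of its underside.
- spur_gear: Loose bystander behind the gearbox: steel spur gear with hub, 34x34x17 mm. Origin: centre of its underside.
- tin: Loose bystander to the left of the gearbox: round grease tin, 68 mm across, 30 mm high. Origin: centre of its underside.

How it is judged (in metres and radians):
On the way, in this order (a step that is already met when the one before it is completed fails the run):
1. the selector lever rests at the far stop (slow gear), the spindle lock not yet pressed (value of joint selector_angle above 0.94 rad and value of joint lock_travel below 0.003 m), for 0.2 s.
2. the fingers press the spindle lock in (value of joint selector_angle above 0.94 rad and value of joint lock_travel above 0.006 m and contact force between the fingers and spindle_lock above 1 N), for 0.2 s.
At the end, for the whole second after the job is handed in: The selector lever is at the far stop (over 0.94 of 1.0 rad) and the fingers hold the spindle lock pressed in by more than 6 of its 9 mm, with more than 1 N, through the last second (all of step 2); the arm keeps its last pose, push and grip.
It fails at once if the selector paddle is pinched (fingers pressing on both its halves at once) (contact force between the fingers and paddle_back above 2 N and contact force between the fingers and paddle_front above 2 N).
It fails at once if a loose part beside the gearbox is lifted by more than 15 mm (height (world z) of any of bearing, brush, allen_key, screwdriver, switch, spur_gear, tin above 0.015 m).
It fails at once if a loose part beside the gearbox is moved by more than 20 mm (distance of any of bearing, brush, allen_key, screwdriver, switch, spur_gear, tin from where it was at the start of the episode above 0.02 m).
It also fails if it takes over 42 s, if anything falls off the work surface, if the arm or the gripper's body presses on something with over 40 N, if the wrist force passes 120 N, or if a joint passes its speed limit or range.

## Working session

There is one attempt and no reset: what is moved stays moved. The work goes in short steps, Python scripts to look and compute and a tool call to move; the robot and the scene stay as the last step left them, time stands still between calls to the robot, and variables do not carry over. Pictures are saved under pics/ and viewed, at most 10 in all, crops included, and the job is handed in when it is done.

Besides the shell and the picture viewer there is one more tool, called after "Call:" as name(argument=value, ...), one argument or row to a line, values as JSON. apply_moves: Moves the arm, as the interface text tells. Shift numbers are shares of 25 mm and turn numbers shares of 5 degrees, none past 1 either way. Its arguments: {"type":"object","properties":{"series":{"type":"array","items":{"type":"array"}},"fingers":{"type":"number"},"squeeze":{"type":"number"}},"required":["series"]}

```bash
mkdir -p pics
cat > h.py <<'E'
import numpy as np, cv2
from scipy.spatial.transform import Rotation as R
from station import *
def rot(o):
    o=np.array(o,float)
    return o if o.shape==(3,3) else R.from_rotvec(o).as_matrix()
def world(cal,r,c,d):
    p=np.array([(c-cal['cx'])/cal['fx']*d,-(r-cal['cy'])/cal['fy']*d,-d])
    return rot(cal['orientation'])@p+np.array(cal['position'])
def proj(cal,p):
    q=rot(cal['orientation']).T@(np.array(p)-cal['position'])
    return cal['cy']-cal['fy']*q[1]/-q[2]*1, cal['cx']+cal['fx']*q[0]/-q[2]
E
python3 - <<'E'
from h import *
s=read_state(); print({k:np.round(v,3) for k,v in s.items()})
for n in ['top','side']:
    im,d=read_camera(n); cal=calibration(n); print(n,cal)
    cv2.imwrite(f'pics/{n}0.png',im[:,:,::-1]); np.savez(f'{n}0.npz',im=im,d=d)
    for t in ['gearbox','nose_chuck','paddle','spindle_lock','pivot','tin','screwdriver']:
        for f in find_in(n,t)[:2]:
            r,c=f['location']; dd=d[int(r),int(c)]
            print(t,f['location'],round(f['confidence'],2),dd,np.round(world(cal,r,c,dd)))
E
```

```text
{'clock': np.float64(0.0), 'joint_pos': array([ 1.115,  0.435,  0.025,  1.574, -0.012,  1.134, -0.075]), 'joint_velocities': array([-0.001, -0.   , -0.   , -0.001, -0.   ,  0.002,  0.001]), 'joint_efforts': array([ 0.0000e+00, -6.7046e+01,  1.0250e+00, -3.1622e+01,  1.6000e-02,
        1.2000e-02, -0.0000e+00]), 'ee_pos': array([ 215.843, -586.292,  403.912]), 'eef_rot': array([-3.091e+00, -5.510e-01,  1.000e-03]), 'ft_force': array([0.042, 0.235, 0.434]), 'moment': array([-0.012,  0.046, -0.028]), 'gripper_force': np.float64(0.0), 'grip_width': np.float64(85.358)}
top {'fx': 539.5688197444987, 'fy': 539.5688197444987, 'cx': 326.7344223484436, 'cy': 235.8374066181915, 'position': array([ 467.26764314,  240.3284691 , 1113.91534386]), 'orientation': array([ 0.07582809, -0.1185472 , -1.58039087])}
gearbox [258.6, 398.0] 0.62 995.4976 [546.  82. 125.]
gearbox [268.7, 388.8] 0.31 996.7137 [528.  99. 121.]
nose_chuck [243.3, 471.5] 0.88 1039.089 [577. -67.  89.]
paddle [270.3, 391.6] 0.84 989.45123 [525.  95. 128.]
pivot [259.1, 395.2] 0.68 990.07825 [545.  88. 130.]
tin [267.7, 298.9] 0.7
[... 290 characters left out ...]
2170515906465, 'position': array([ 352.4371609 , -442.23304274,  529.68779203]), 'orientation': array([ 1.03568877, -0.1701823 , -0.33755203])}
gearbox [352.3, 325.4] 0.88 641.6918 [524.   9.  83.]
gearbox [402.1, 390.5] 0.47 573.05945 [564. -92.  80.]
nose_chuck [398.0, 391.5] 0.66 573.7232 [567. -90.  84.]
nose_chuck [307.1, 363.1] 0.25 834.55273 [649. 158.  13.]
paddle [290.7, 295.3] 0.76 690.1527 [515.  97. 124.]
spindle_lock [332.2, 366.9] 0.82 604.19635 [566. -24. 130.]
pivot [354.5, 324.3] 0.65 641.7836 [522.   8.  81.]
tin [279.2, 267.5] 0.87 883.3196 [518. 275.  29.]
screwdriver [442.4, 233.0] 0.79 587.97766 [387. -40.  31.]
screwdriver [398.5, 389.1] 0.22 575.02466 [564. -88.  82.]
```

Run:
```python
from h import *
a=np.load('top0.npz');im=a['im'];d=a['d'];cal=calibration('top')
A=cv2.resize(im[190:350,260:520],None,fx=3,fy=3)[:,:,::-1]
cv2.imwrite('pics/topc.png',A)
b=np.load('side0.npz')['im']
cv2.imwrite('pics/sidec.png',cv2.resize(b[220:470,180:500],None,fx=2.4,fy=2.4)[:,:,::-1])
```

```text
(no output)
```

View pics/topc.png

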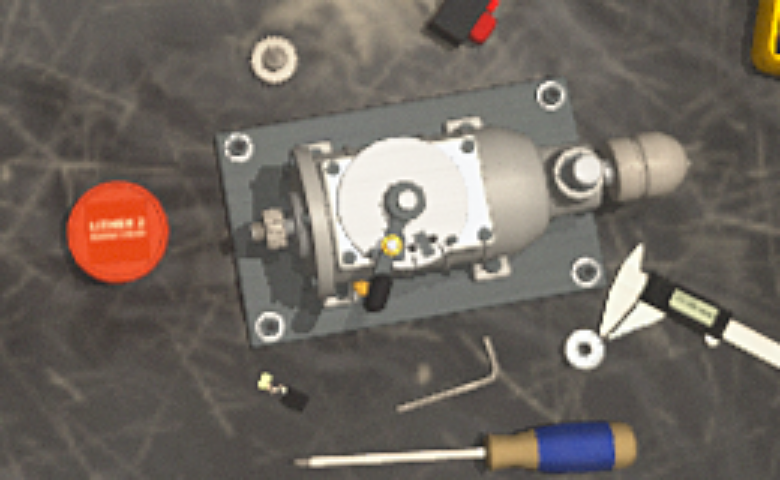

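View pics/sidec.png

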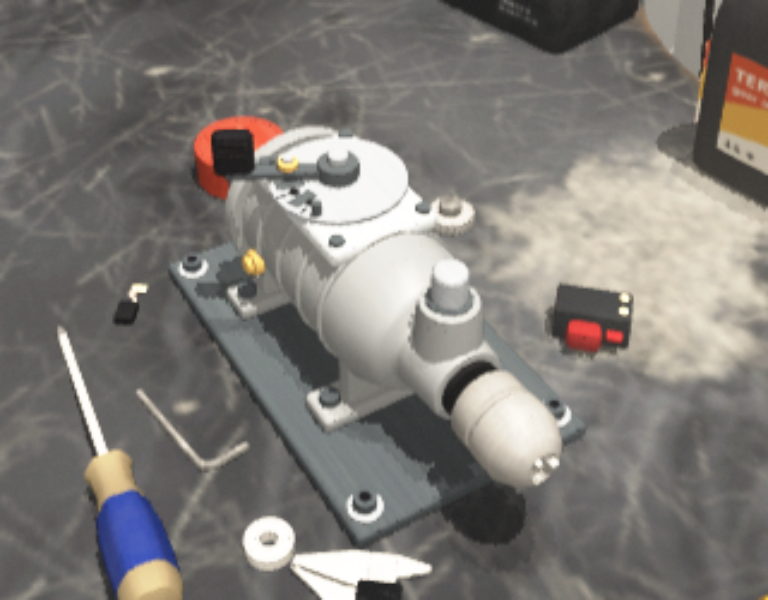

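The top crop shows the paddle near (378,290), the hub at (405,200) and the lock top at (585,168). The side view confirms the black paddle and the button on its boss. I'll turn these into world positions.

```bash
cat >> h.py <<'E'
def atz(cal,r,c,z):
    o=np.array(cal['position']); v=world(cal,r,c,100.)-o
    return o+v*(z-o[2])/v[2]
E
python3 - <<'E'
from h import *
a=np.load('top0.npz');d=a['d'];cal=calibration('top');sd=np.load('side0.npz')['d'];cs=calibration('side')
px=lambda x,y:(190+y/3,260+x/3)
for n,x,y,z in [('hub',405,199,132.5),('pad',377,293,None),('lock',586,166,130.5)]:
    r,c=px(x,y); dd=d[int(r)-1:int(r)+2,int(c)-1:int(c)+2]; print(n,np.round(dd.ravel()),np.round(world(cal,r,c,np.median(dd))), z and np.round(atz(cal,r,c,z),1))
for n,x,y in [('hub',338,155),('padface',233,150),('padtop',235,133),('lock',450,268)]:
    r,c=220+y/2.4,180+x/2.4; dd=sd[int(r),int(c)]; print(n,dd,np.round(world(cs,r,c,dd),1))
# paddle segmentation (dark, z>105)
im=a['im'].astype(int)
pts=[]
for r in range(275,300):
    for c in range(375,400):
        if im[r,c].max()<45:
            w=world(cal,r,c,d[r,c]); 
            if w[2]>110: pts.append(w)
pts=np.array(pts);print(len(pts),pts.mean(0),pts.min(0),pts.max(0),np.median(pts[:,2]))
P=[px(x,y) for x,y in [(237,147),(551,94),(587,271),(270,325)]]
Q=np.array([atz(cal,r,c,12) for r,c in P]); print(np.round(Q,1),Q.mean(0))
for n,b in [('long',Q[0]-Q[1]),('long',Q[3]-Q[2])]: print(np.degrees(np.arctan2(b[1],b[0]))-90)
E
```

```text
hub [991. 987. 988. 990. 987. 990. 985. 988. 990.] [550.  88. 132.] [549.9  88.3 132.5]
pad [965. 966. 962. 964. 962. 962. 962. 966. 963.] [493. 109. 150.] None
lock [996. 996. 997. 993. 997. 998. 996. 993. 998.] [569. -25. 130.] [569.2 -24.3 130.5]
hub 688.6758 [548.7  87.7 131.6]
padface 678.08795 [490.7 101.8 141.3]
padtop 677.1467 [493.4 105.1 150.1]
lock 605.52625 [566.9 -22.7 129.2]
19 [488.47725654 124.89986042 247.11955021] [467.26764314 102.58009965 135.69982392] [ 502.70737485  240.3284691  1113.91534386] 145.89387954603285
[[597.1 184.3  12. ]
 [631.8 -34.   12. ]
 [509.3 -53.8  12. ]
 [475.5 163.9  12. ]] [553.45942866  65.08997903  12.        ]
9.031065131152815
8.81938696992924
```

The gearbox is yawed about 9°. The pivot is at (549,88), the neutral paddle at (493,108) with its top at z = 150, and the lock at (568,-24). I'm shutting the fingers and travelling high to the +y side of the paddle.

Call:
apply_moves(
  series=[
    [[0.87,-0.97,0],0],
    [[0.87,-0.97,0],0],
    [[0.87,-0.97,0],0],
    [[0.87,-0.97,0],0],
    [[0.87,-0.97,0],0],
    [[0.87,-0.97,0],0],
    [[0.87,-0.97,0],0],
    [[0.87,-0.97,0],0],
    [[0.87,-0.97,0],0],
    [[0.87,-0.97,0],0],
    [[0.87,-0.97,0],0],
    [[0.87,-0.97,0],0],
  ],
  fingers=1,
  squeeze=40,
)

```text
clock: 1.8
ee_pos: [360.6, -221.7, 405.0]
eef_rot: [3.092, 0.551, 0.001]
ft_force: [0.4, -0.1, 0.4]
grip_width: -0.2
gripper_force: 0.0
```

Call:
apply_moves(
  series=[
    [[0.87,-0.97,0],0],
    [[0.87,-0.97,0],0],
    [[0.87,-0.97,0],0],
    [[0.87,-0.97,0],0],
    [[0.87,-0.97,0],0],
    [[0.87,-0.97,0],0],
    [[0.87,-0.97,0],0],
    [[0.87,-0.97,0],0],
    [[0.87,-0.97,0],0],
    [[0.87,-0.97,0],0],
    [[0.87,-0.97,0],0],
    [[0.87,-0.97,0],0],
  ],
)

```text
clock: 2.8
ee_pos: [505.1, 141.5, 404.8]
eef_rot: [3.093, 0.551, 0.001]
ft_force: [0.7, -0.9, -0.3]
grip_width: 0.1
gripper_force: 0.0
```

Call:
apply_moves(
  series=[
    [[0,0,0],1],
    [[0,0,0],1],
    [[0,0,0],1],
    [[0,0,0],1],
    [[0,0,0],1],
    [[0,0,0],1],
    [[0,0,0],1],
    [[0,0,0],0],
  ],
)

```text
clock: 3.47
ee_pos: [504.7, 140.0, 404.8]
eef_rot: [3.115, -0.411, 0.0]
ft_force: [-0.1, 0.6, -0.1]
grip_width: -0.0
gripper_force: 0.0
```

Call:
apply_moves(
  series=[
    [[0,0,0.85],0],
    [[0,0,0.85],0],
    [[0,0,0.85],0],
    [[0,0,0.85],0],
    [[0,0,0],0],
    [[0,0,0],0],
  ],
)

```text
clock: 3.97
ee_pos: [504.5, 139.9, 319.3]
eef_rot: [3.115, -0.401, -0.003]
ft_force: [0.3, -0.2, 0.3]
grip_width: -0.2
gripper_force: 0.0
```

Run:
```python
from h import *
im,d=read_camera('side');cs=calibration('side')
cv2.imwrite('pics/s1.png',cv2.resize(im[180:430,180:500],None,fx=2.4,fy=2.4)[:,:,::-1])
s=read_state();print(s['ee_pos'],s['clock'])
p=s['ee_pos']-np.array([0,0,173]);r,c=proj(cs,p);print('tip px crop',(c-180)*2.4,(r-180)*2.4)
im,d=read_camera('top');cv2.imwrite('pics/t1.png',cv2.resize(im[190:350,260:520],None,fx=3,fy=3)[:,:,::-1])
```

```text
[504.97954564 140.13446547 320.34416435] 4.0167
tip px crop 236.93043931245396 198.03328801924263
```

View pics/s1.png

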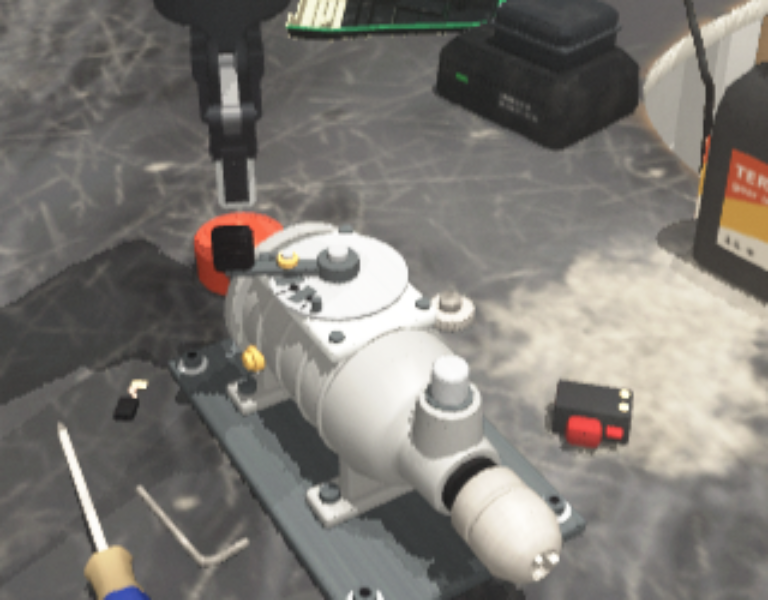

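The shut fingertips sit at (236,203) in the crop, just behind the paddle on its +y side, and this matches the 173 mm tip model. I'm lowering and closing the gap.

Call:
apply_moves(
  series=[
    [[0,0,0.34],0],
    [[0,0,0.34],0],
    [[0,0,0],0],
    [[0,0.2,0],0],
    [[0,0.2,0],0],
    [[0,0.1,0],0],
    [[0,0,0],0],
  ],
)

```text
clock: 4.65
ee_pos: [501.5, 126.9, 302.9]
eef_rot: [3.115, -0.406, 0.0]
ft_force: [1.0, 0.2, 0.2]
grip_width: 0.1
gripper_force: 0.0
```

Call:
apply_moves(
  series=[
    [[-0.06,0.21,0],-1],
    [[-0.06,0.21,0],-1],
    [[-0.06,0.21,0],-1],
    [[-0.06,0.21,0],-1],
    [[-0.06,0.21,0],-1],
    [[0,0,0],0],
  ],
)

```text
clock: 5.15
ee_pos: [491.9, 101.5, 302.8]
eef_rot: [3.128, 0.284, -0.0]
ft_force: [0.8, -0.4, -0.8]
grip_width: -0.0
gripper_force: 0.0
```

Run:
```python
from h import *
im,d=read_camera('side')
cv2.imwrite('pics/s2.png',cv2.resize(im[180:430,180:500],None,fx=2.4,fy=2.4)[:,:,::-1])
print(find_in('side','paddle')[:1])
```

```text
[{'location': [298.2, 297.5], 'confidence': 0.97}]
```

View pics/s2.png

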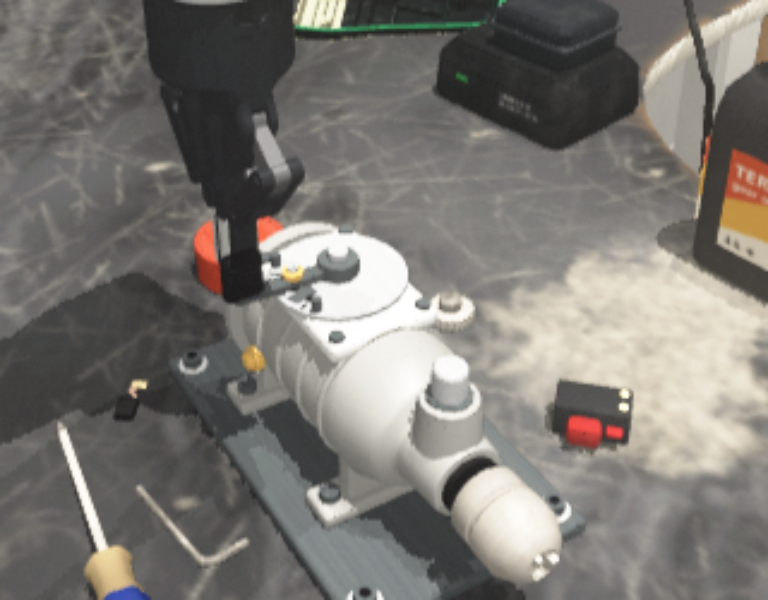

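The paddle, near (240,270), is being pushed, with the lever at about the fast detent. I'm carrying on along the arc.

Call:
apply_moves(
  series=[
    [[-0.06,0.21,0],-1],
    [[-0.06,0.21,0],-1],
    [[-0.06,0.21,0],-1],
    [[-0.06,0.21,0],-1],
    [[-0.06,0.21,0],-1],
    [[-0.06,0.21,0],-1],
    [[0,0,0],0],
    [[0,0,0],0],
  ],
)

```text
clock: 5.92
ee_pos: [495.4, 71.4, 302.7]
eef_rot: [-2.95, -1.077, 0.001]
ft_force: [-3.6, 4.0, -0.1]
grip_width: 0.0
gripper_force: 2.3
```

Run:
```python
from h import *
im,d=read_camera('side');cs=calibration('side')
cv2.imwrite('pics/s3.png',cv2.resize(im[180:430,180:500],None,fx=2.4,fy=2.4)[:,:,::-1])
r,c=find_in('side','paddle')[0]['location'];w=atz(cs,r,c,137);print(r,c,w)
v=w[:2]-[549.3,88];print((np.degrees(np.arctan2(v[1],v[0]))%360-9-151.4)/57.3)
```

```text
299.9 306.2 [516.07668168  55.56221186 137.        ]
1.1154377011710364
```

View pics/s3.png

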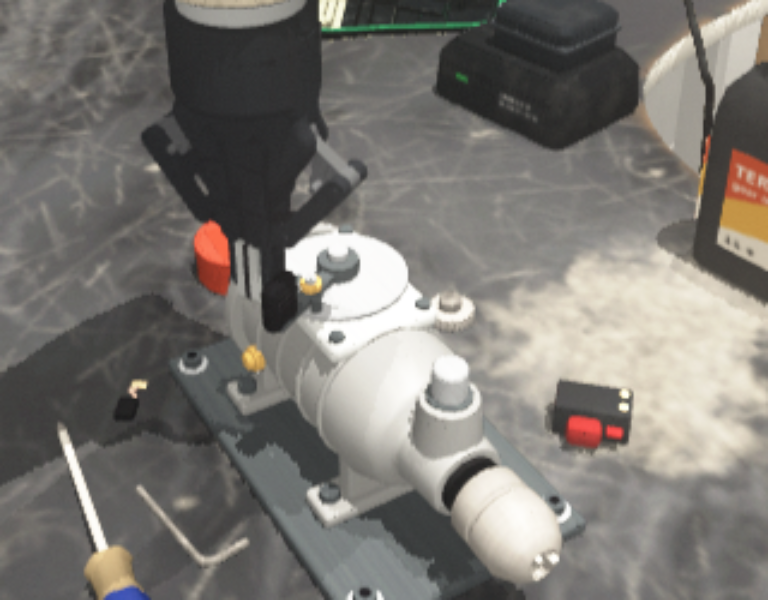

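The paddle at (280,300) looks well past fast. I'm pushing a little more to check it is against the stop.

Call:
apply_moves(
  series=[
    [[0,0.1,0],-0.3],
    [[0,0.1,0],0],
    [[0,0,0],0],
    [[0,0,0],0],
  ],
)

```text
clock: 6.35
ee_pos: [496.3, 70.3, 302.5]
eef_rot: [-2.93, -1.12, 0.007]
ft_force: [-16.0, 14.4, 9.0]
grip_width: 0.3
gripper_force: 10.5
```

Call:
apply_moves(
  series=[
    [[0,0.08,0],0],
    [[0,0.08,0],0],
    [[0,0,0],0],
    [[0,0,0],0],
  ],
)

```text
clock: 6.68
ee_pos: [497.2, 69.5, 302.4]
eef_rot: [-2.926, -1.122, 0.011]
ft_force: [-25.3, 22.2, 15.2]
grip_width: -0.3
gripper_force: 16.6
```

Force rises to about 34 N without motion, so the lever is at the hard stop. I'm backing off, lifting and verifying.

Call:
apply_moves(
  series=[
    [[0,-0.4,0],0],
    [[0,-0.6,0],0],
    [[0,0,-1],0],
    [[0,0,-1],0],
    [[0,0,-0.6],0],
    [[0,0,0],0],
    [[0,0,0],0],
  ],
)

```text
clock: 7.27
ee_pos: [485.5, 82.3, 368.4]
eef_rot: [2.936, 1.115, 0.003]
ft_force: [0.0, -0.3, 0.4]
grip_width: 0.0
gripper_force: 0.0
```

Run:
```python
from h import *
s=read_state()
im,d=read_camera('side');cs=calibration('side')
for t in ['paddle','spindle_lock']:
    r,c=find_in('side',t)[0]['location'];print(t,r,c,atz(cs,r,c,135 if t=='paddle' else 130))
cv2.imwrite('pics/s4.png',cv2.resize(im[180:430,180:500],None,fx=2.4,fy=2.4)[:,:,::-1])
for a in [.5,.8,.9,1.]:
    t=np.radians(160.4)+a; print(a,np.round(proj(cs,[549.3+60*np.cos(t),88+60*np.sin(t),135]),1))
M=rot(s['eef_rot']);print(s['ee_pos'],M.T@(np.array([568,-24.3,173+140])-s['ee_pos']))
```

```text
paddle 300.8 306.8 [516.98562854  55.97032007 135.        ]
spindle_lock 336.9 365.2 [559.81723596 -31.05977067 130.        ]
0.5 [295.9 281.9]
0.8 [302.2 289.8]
0.9 [304.  293.2]
1.0 [305.5 296.9]
[485.49482777  82.27893884 368.41405895] [ -9.16673907 134.3720527   55.65082142]
```

View pics/s4.png

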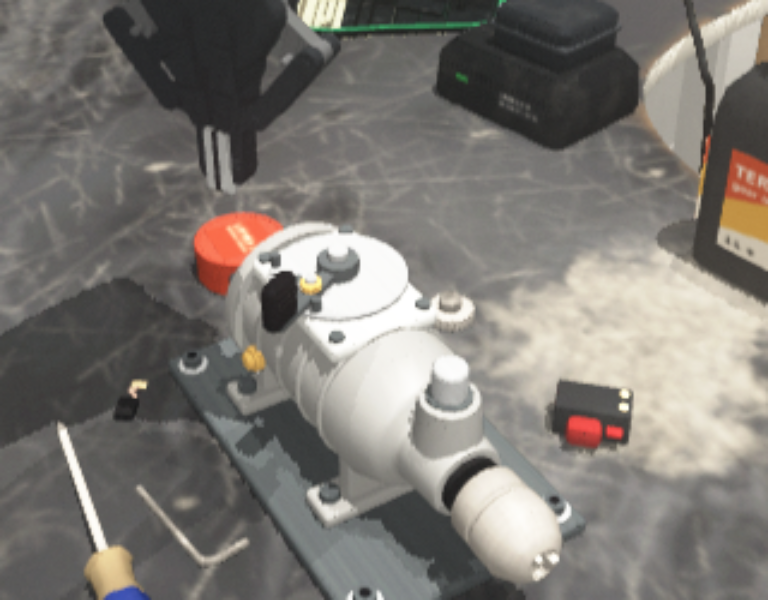

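The paddle at px (305,297) matches the predicted position for angle 1.0. Next is the lock.

Call:
apply_moves(
  series=[
    [[-0.046,0.672,0],0],
    [[-0.046,0.672,0],0],
    [[-0.046,0.672,0],0],
    [[-0.046,0.672,0],0],
    [[-0.046,0.672,0],0],
    [[-0.046,0.672,0],0],
    [[-0.046,0.672,0],0],
    [[-0.046,0.672,0],0],
    [[0,0,0.7],0],
    [[0,0,0.7],0],
    [[0,0,0.7],0],
    [[0,0,0],0],
  ],
)

```text
clock: 8.42
ee_pos: [566.7, -25.0, 311.6]
eef_rot: [-2.934, -1.117, 0.009]
ft_force: [-2.1, 0.8, -0.3]
grip_width: -0.1
gripper_force: 0.0
```

Run:
```python
from h import *
s=read_state();im,d=read_camera('side');cs=calibration('side')
print(s['ee_pos'],'tip crop',proj(cs,s['ee_pos']-np.array([0,0,173])))
cv2.imwrite('pics/s5.png',cv2.resize(im[250:400,270:470],None,fx=4,fy=4)[:,:,::-1])
```

```text
[566.71270022 -25.04576897 311.60239047] tip crop (np.float64(326.8367279459323), np.float64(368.4612215025146))
```

View pics/s5.png

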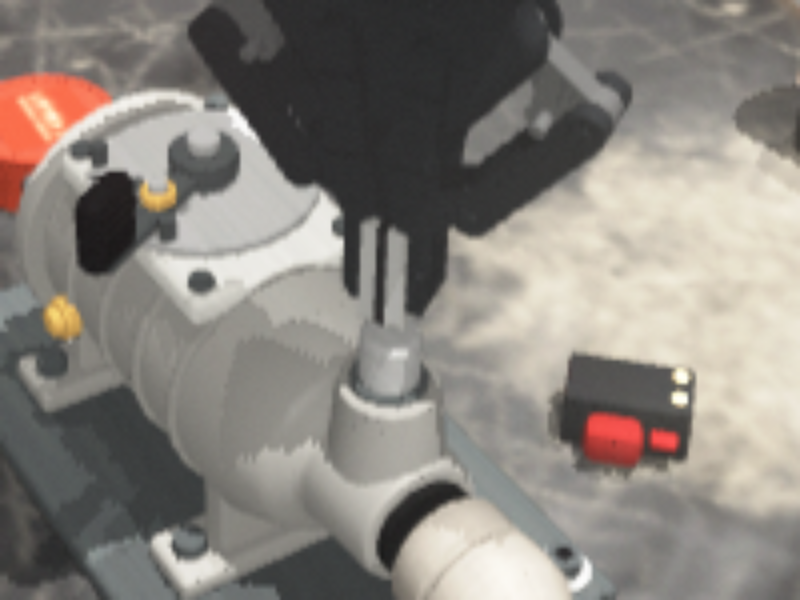

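The fingertips at (395,320) sit centred just above the button. I'm pressing down.

Call:
apply_moves(
  series=[
    [[0,0,0.2],0],
    [[0,0,0.2],0],
    [[0,0,0.1],0],
    [[0,0,0.1],0],
    [[0,0,0],0],
    [[0,0,0],0],
  ],
)

```text
clock: 8.97
ee_pos: [568.0, -24.1, 300.7]
eef_rot: [2.935, 1.118, 0.002]
ft_force: [1.0, 0.7, 2.7]
grip_width: 0.2
gripper_force: 1.5
```

Call:
apply_moves(
  series=[
    [[0,0,0.06],0],
    [[0,0,0.06],0],
    [[0,0,0],0],
    [[0,0,0],0],
    [[0,0,0],0],
  ],
)

```text
clock: 9.38
ee_pos: [568.0, -24.1, 297.5]
eef_rot: [2.936, 1.118, 0.002]
ft_force: [2.6, -0.0, 5.4]
grip_width: 0.2
gripper_force: 2.4
```

Call:
apply_moves(
  series=[
    [[0,0,0.06],0],
    [[0,0,0.06],0],
    [[0,0,0],0],
    [[0,0,0],0],
    [[0,0,0],0],
  ],
)

```text
clock: 9.8
ee_pos: [567.9, -24.1, 294.8]
eef_rot: [2.935, 1.118, 0.002]
ft_force: [1.6, -0.0, 9.4]
grip_width: 0.1
gripper_force: 4.4
```

Call:
apply_moves(
  series=[
    [[0,0,0.06],0],
    [[0,0,0.06],0],
    [[0,0,0],0],
    [[0,0,0],0],
    [[0,0,0],0],
  ],
)

```text
clock: 10.22
ee_pos: [567.9, -23.9, 294.3]
eef_rot: [2.934, 1.117, 0.003]
ft_force: [-8.3, -1.5, 36.1]
grip_width: 0.1
gripper_force: 18.0
```

It bottoms at tip z ≈ 121.4, which is the full 9 mm. I'm easing the force slightly, holding, and handing in.

Call:
apply_moves(
  series=[
    [[0,0,-0.03],0],
    [[0,0,0],0],
    [[0,0,0],0],
    [[0,0,0],0],
    [[0,0,0],0],
  ],
)

```text
clock: 10.63
ee_pos: [567.9, -23.9, 294.4]
eef_rot: [2.934, 1.118, 0.003]
ft_force: [-6.2, -1.7, 29.1]
grip_width: 0.1
gripper_force: 14.5
```

Run:
```python
from h import *
s=read_state();print(s['ee_pos'],s['ft_force'])
if s['ft_force'][2]>8 and s['ee_pos'][2]<296: print(hand_in())
```

```text
[567.90051042 -23.94267251 294.4460368 ] [-6.20310108 -1.71012963 29.05444381]
the job is handed in; nothing more can be done
None
```

The job is handed in: the selector is in slow gear at the far stop, pushed with shut fingers and never pinched, and the spindle lock is held fully down at about 29 N; the loose parts were not touched and no verdict was shown.

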